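# Return a tile to the sprung bay of a storage rack

### The arm

A 7-joint arm with a two-finger parallel gripper is mounted at the origin on the work surface. World frame = base frame: x ahead of the robot, y to its left, z up, the work surface at z = 0. Lengths are in m, angles in rad, forces in N, time in s.
With the tool pointing down it reaches from about 0.4 to 0.85 m from the base axis. Payload 10.4 kg.
Tool frame: the origin (TCP) lies at the very end of the fingers, on their centre line; the grasp point (between the pads) lies 19 mm behind it; z points along the fingers, y is the line along which they close (so a half turn about z gives the same grasp; the last joint's range is limited). The gripper opens to 87 mm and grips with 3 to 60 N. Pads are 19 mm wide; open, the fingers measure 117 mm over their backs; the gripper's body (75 mm by 190 mm) begins 51 mm behind the grasp point.
Start: joints at [1.183, 0.332, -0.065, 1.46, 0.022, 1.35, -0.088], TCP at [0.223, -0.584, 0.223] pointing down, gripper open.
Joint ranges: [-2.6, 2.6], [-0.5, 2.12], [-1.47, 1.34], [0.16, 2.42], [-1.27, 4.41], [0.06, 2.06], [-2.6, 2.6]. Speed limits (rad/s): [2.22, 2.22, 2.79, 2.79, 3.14, 3.14, 3.14].

### API

Orientations are given as a unit quaternion [x, y, z, w].
In Python, from bench import * gives the robot as it stands.
- The arm moves only by the tool carry_out, never from a script. Its argument "deltas" is a list of rows, each an object with "hand": the finger opening in mm, from 0 to 87; "dp": the shift along the tool's x, y, z each as a share of 250 mm, from -1 to 1, a list of three; "spin": the turn about the tool's z as a share of pi rad, from -1 to 1. In form: [{"hand": hand, "dp": [dx, dy, dz], "spin": spin}, ...]. A call has 1 to 20 rows; each row is the pose to reach, as a shift and turn from the pose commanded when the call began, along the tool's axes at that moment, turning the shorter way round; what a row does not reach only later rows make up. A row lasts 1/10 s, in which the tool goes at most 50 mm and 8.59 degrees, less where a joint would pass 70% of its speed; a pose out of reach is approached as far as the arm can. A call with a number of a shift or a turn outside -1 to 1 is refused whole. A call with a gripper value outside its range is refused whole. The fingers move at their own pace and stop on an object; "force" is the grip in N (left out, the last holds). Time passes only in rows, so rows that repeat a pose let the fingers close. It gives the time, the measured TCP pose, the force, the opening and the grip force at its end, in the units of the state.
- read_state(): the state, without advancing time (a new reading comes with each control period).
- camera(name): name is "side" or "top" or "wrist"; returns the picture (384x512x3 uint8, red, green, blue); there is no depth.
- get_calibration(name): a dict with "fx", "fy", "cx", "cy" (pixels), "R" (3x3) and "t" (3): a world point X has camera coordinates R X + t; the wrist camera has in their place "mount" (4x4, takes a point from camera to tool coordinates, whose origin is the TCP and whose axes are the flange's). Camera axes: x right, y down, z forward; pixel columns grow to the right and rows downward; lengths in m; the calibration is good to about 2 mm. A picture is of the moment at which its call begins: read the wrist's pose just before it. get_calibration takes no time and is no camera call.
- close_job(): hands the job in; it is judged then, once.
The state is a dict: "time": time; "joint_positions": joint angles; "joint_vel": joint speeds; "joint_torque": joint torques, N m; "ee_pos": TCP position; "eef_rot": TCP orientation; "ft_force": force on the tool from outside, world axes, zero at the start; "torque": the same for the moment, N m; "width": finger opening in m; "grip_force": force on a finger pad.
Only numpy, scipy, OpenCV 4.12 (cv2) and the standard library are available. Lean on these libraries where they do the work, as an engineer would, in place of code of your own. Each camera call takes 0.05 s, during which the arm holds its last target. There are 200 camera calls.

### The job

Take the terracotta tile off the tilted stand and stand it upright on its short edge in the rack's empty sprung bay, between the low fixed fence and the spring-loaded metal keeper, square and in line with the two tiles already there. Press the keeper back with the tile to make room, lower the tile gently all the way down to the rack's base before letting go, and leave the other tiles, the loupe and the carton where they are.

Things in the scene. Friction and masses are not known exactly. Their poses are not given: they have to be found in the camera images.
- tile: the tile to store: plain terracotta slab 10 mm thick (x), 110 wide (y), 130 tall (z), 0.2-0.4 kg; both faces alike. Origin: middle of its lower 110 x 10 mm edge; z points up the slab. At the start it leans on the stand 30 degrees from vertical, upper edge towards the stand's -x; its upper 56 mm is clear of the stand on both faces.
- stand: fixed white tilted stand, 115 mm deep, 100 mm wide, 90 mm tall. Origin on the table below the foot of the tile; the tile leans towards the stand's -x. Its back plate (90 mm wide) reaches 74 mm up the tile's underside; in front of the tile's foot is a lip 8 mm high.
- rack: fixed grey steel slotted rack; base x -120 to +52 mm, 124 mm wide (y), 8 mm thick. x runs along the row (through the tiles' thickness) from the stored tiles to the keeper; z up. Origin: on the table under the middle of the empty bay's tile place. Stored tiles stand in plain slots at x = -65 and -98 mm; an end wall, 58 mm high, stands at x = +42 mm.
- bay (a point): where the middle of the tile's lower edge belongs in the empty bay: on the base's upper face (8 mm above the table), touching the fence; axes as the rack's.
- fence_top (a point): middle of the top edge of the bay's fixed fence: a wall 4 mm thick (rack x = -9 to -5 mm), 110 mm wide, top 53 mm above the table.
- keeper_rest (a point): fixed point: where the middle of the upper edge of the keeper's fence-side face is while the keeper is at rest (rack x = -1 mm, 85 mm above the table). At rest it is only 4 mm from the fence, so the 10 mm tile does not go straight in.
- keeper (a joint): sprung metal keeper plate, 5 mm thick, 100 wide, 11 to 85 mm above the table, parallel to the fence. Metres: 0 at rest, growing as pressed along rack +x to a hard stop at 0.012; pushes back with 2 N at rest, 6 N at the stop. It is 32 mm higher than the fence: a tile held with its lower edge just above the fence can press it back by its upper part, then go down (rubbing with up to 6 N).
- tile_b: stored tile, same size, standing in the rack slot nearest the bay (rack x = -65 mm), top 138 mm above the table; origin at the middle of its lower edge, x through its thickness. Leave it.
- tile_c: stored tile, same, in the next slot (rack x = -98 mm). Leave it.
- loupe: black magnifier, 48 mm across, 34 mm tall, standing loose on the table; origin under its centre. Leave it.
- carton: flat cardboard storage box 116 x 156 x 53 mm (x, y, z), loose on the table; origin under its centre. Leave it.
Not all that is in view belongs to the job. What is shaped like the tile but green, purple or red is not meant.

How it is judged:
By the outcome, as a careful person would: the job done as asked, in the order asked, and still so for the second after the job is handed in, with the robot touching nothing.
It also fails if it takes over 51 s, if anything falls off the work surface, if the arm or the gripper's body presses on something with over 40 N, if the wrist force passes 120 N, or if a joint passes its speed limit or range.

## Working session

There is one attempt and no reset: what is moved stays moved. The work goes in short steps, Python scripts to look and compute and a tool call to move; the robot and the scene stay as the last step left them, time stands still between calls to the robot, and variables do not carry over. Pictures are saved under pics/ and viewed, at most 10 in all, crops included, and the job is handed in when it is done.

Besides the shell and the picture viewer there is one more tool, called after "Call:" as a command line: name --argument value ..., lists and objects as JSON in quotes. carry_out: Moves the arm, as the interface text tells. Its arguments: {"type":"object","properties":{"deltas":{"type":"array","items":{"type":"object","properties":{"hand":{"type":"number"},"dp":{"type":"array","items":{"type":"number","minimum":-1,"maximum":1}},"spin":{"type":"number","minimum":-1,"maximum":1}}}},"force":{"type":"number"}},"required":["deltas"]}

```bash
ls; mkdir -p pics; python3 - <<'E'
from bench import *
import cv2,json
s=read_state();print({k:(v if not hasattr(v,'tolist') else v.tolist()) for k,v in s.items()})
for n in ["side","top","wrist"]:
    c=get_calibration(n);print(n,c)
a=camera("top");b=camera("side")
cv2.imwrite("pics/top.png",a[...,::-1]);cv2.imwrite("pics/side.png",b[...,::-1])
E
```

```text
pics
{'time': 0.0, 'joint_positions': [1.1833943391597515, 0.33285117642503825, -0.0647234098007263, 1.460955974982469, 0.021612156980717435, 1.3499178963911007, -0.08850143106920194], 'joint_vel': [0.0025786370716618877, -0.0011318920855932404, 0.0003118791844350087, -0.00027338412841232347, 0.0009064731727839398, -5.235228237782208e-05, -0.0009159706104464185], 'joint_torque': [-0.0005591226545220707, -62.32678413391113, 0.02394305483903736, -38.98923397064209, -0.061546009965240955, 0.03980466281063855, 0.00013758937711827457], 'ee_pos': [0.22283740977686592, -0.583496032993974, 0.22175994011046166], 'eef_rot': [0.9834067033715359, 0.1814131750996671, -0.0001658936792315743, -0.0006986726505722948], 'ft_force': [-0.21904323184982857, -1.2082275050680364, 1.0995171595417965], 'torque': [0.008077494126052786, -0.023889642685432318, 0.03761135471271823], 'grip_force': 0.0, 'width': 0.08739711220734414}
side {'fx': 374.6369921378999, 'fy': 374.6369921378999, 'cx': 257.23010038524194, 'cy': 193.2477728023876, 'R': array([[-0.77239944, -0.63494613, -0.01557336],
       [-0.2960209 ,  0.
[... 194 characters left out ...]
238714708, 'cy': 187.7162090903127, 'R': array([[-0.00766007, -0.99987339, -0.01394742],
       [-0.99726873,  0.00866327, -0.07334864],
       [ 0.07346018,  0.01334747, -0.99720883]]), 't': array([-0.10043786,  0.59110592,  1.02409123])}
wrist {'fx': 282.42180937668445, 'fy': 282.42180937668445, 'cx': 254.24438350813256, 'cy': 191.8696739487896, 'mount': array([[-1.19339977e-04, -9.65007695e-01, -2.62221537e-01,
         7.17563183e-02],
       [ 9.99999992e-01, -1.02087025e-04, -7.94183882e-05,
        -8.99481037e-04],
       [ 4.98699392e-05, -2.62221545e-01,  9.65007699e-01,
        -1.62873227e-01],
       [ 0.00000000e+00,  0.00000000e+00,  0.00000000e+00,
         1.00000000e+00]])}
```

View pics/top.png

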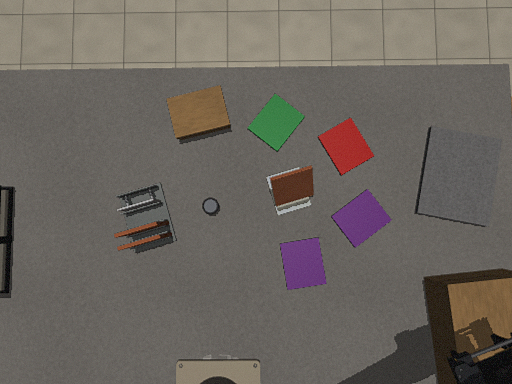

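View pics/side.png

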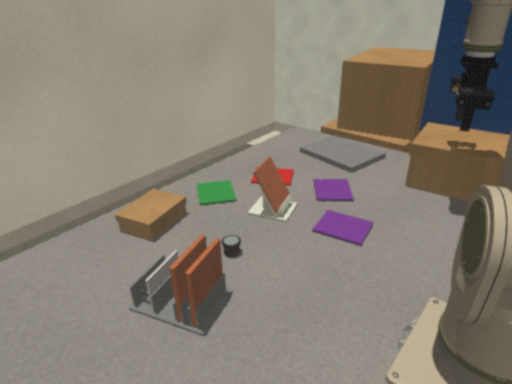

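Tile to store candidates: the terracotta slab on the white stand (top 293,187; side 272,185). The two terracotta slabs in the rack (top 140,235) are the stored ones. Green, red and purple slabs are decoys. The slab on the stand fits, and I'll confirm it in an enlarged crop.

```bash
python3 - <<'E'
import cv2,numpy as np
a=cv2.imread("pics/top.png");b=cv2.imread("pics/side.png")
f=lambda im,x,y,w,h:cv2.resize(im[y:y+h,x:x+w],(400,300),interpolation=cv2.INTER_CUBIC)
cv2.imwrite("pics/crop.png",np.vstack([np.hstack([f(a,260,160,64,64*3//4),f(a,105,180,80,60+15)]),
 np.hstack([f(b,240,150,80,60),f(b,125,225,120,100)])]))
E
```

```text
(no output)
```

View pics/crop.png

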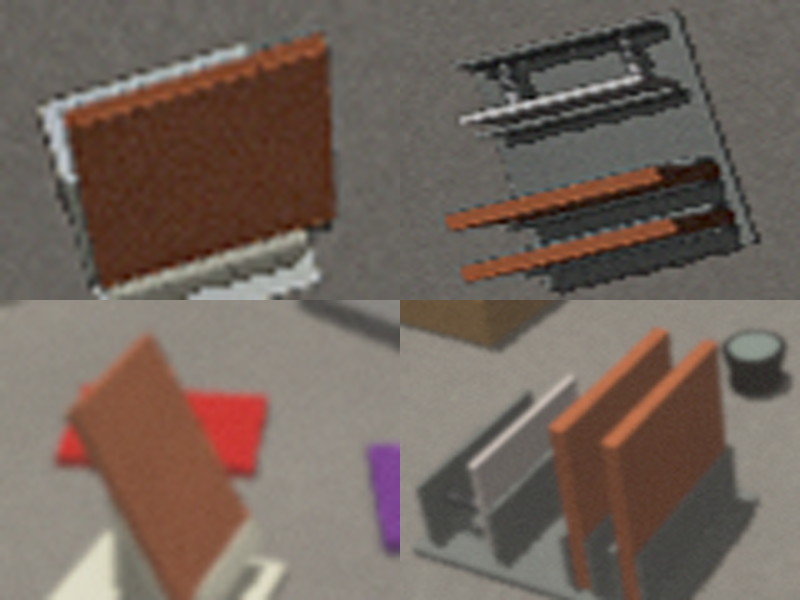

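The crop confirms it: the plain terracotta slab leans on the white stand, its top edge away from the robot. Its top corners are at about (271,179) and (312,167) in the top view, and (254,172) and (270,157) in the side view. The rack has stored-tile tops at about (114,235)–(168,221), and the bright keeper top at about (117,210)–(157,199).

```bash
cat > h.py <<'E'
from bench import *
import numpy as np, cv2
from scipy.spatial.transform import Rotation as Ro
def cam(n,s=None):
    c=get_calibration(n)
    K=np.array([[c["fx"],0,c["cx"]],[0,c["fy"],c["cy"]],[0,0,1]])
    if n=="wrist":
        T=np.eye(4);T[:3,:3]=Ro.from_quat(s["eef_rot"]).as_matrix();T[:3,3]=s["ee_pos"]
        M=np.linalg.inv(T@np.array(c["mount"]));return K,M[:3,:3],M[:3,3]
    return K,np.array(c["R"]),np.array(c["t"])
def ray(n,p,s=None):
    K,R,t=cam(n,s);d=R.T@np.linalg.inv(K)@np.array([p[0],p[1],1.]);return -R.T@t,d/np.linalg.norm(d)
def onz(n,p,z,s=None):
    o,d=ray(n,p,s);return o+d*(z-o[2])/d[2]
def tri(a,b):
    (o1,d1),(o2,d2)=a,b
    k=np.linalg.lstsq(np.c_[d1,-d2],o2-o1,rcond=None)[0]
    return (o1+d1*k[0]+o2+d2*k[1])/2, np.linalg.norm(o1+d1*k[0]-o2-d2*k[1])
def proj(n,X,s=None):
    K,R,t=cam(n,s);p=K@(R@np.array(X)+t);return p[:2]/p[2]
E
python3 - <<'E'
from h import *
np.set_printoptions(precision=4,suppress=True)
print("sidecam",ray("side",(0,0))[0])
L=tri(ray("top",(271,179.5)),ray("side",(254,172.4)));R_=tri(ray("top",(312.2,166.5)),ray("side",(270,157)))
print("tile top corners",L,R_,np.linalg.norm(L[0]-R_[0]))
for nm,p,q,z in [("b",(114.4,235.5),(168.6,221.5),.138),("c",(117.5,248.5),(172,234),.138),("keep",(117.4,210.3),(157,198.5),.085)]:
    P=onz("top",p,z);Q=onz("top",q,z);d=P-Q;print(nm,P,Q,np.linalg.norm(d),np.degrees(np.arctan2(d[1],d[0])))
E
```

```text
sidecam [0.0204 0.5375 0.5631]
tile top corners (array([ 0.6029, -0.1476,  0.1309]), np.float64(0.0008171507632976215)) (array([ 0.6332, -0.253 ,  0.1313]), np.float64(0.003275757336639101)) 0.10964356910373618
b [0.4655 0.243  0.138 ] [0.4992 0.1081 0.138 ] 0.1390315862971051 104.01680243704256
c [0.4335 0.2347 0.138 ] [0.4682 0.0994 0.138 ] 0.13967520855726148 104.42245440602517
keep [0.5289 0.2571 0.085 ] [0.5592 0.1525 0.085 ] 0.10895023034180608 106.16162683308785
```

Call:
carry_out --deltas '[{"hand": 60, "dp": [0.99, -0.436, 0], "spin": 0}, {"hand": 60, "dp": [0.99, -0.436, 0], "spin": 0}, {"hand": 60, "dp": [0.99, -0.436, 0], "spin": 0}, {"hand": 60, "dp": [0.99, -0.436, 0], "spin": 0}, {"hand": 60, "dp": [0.99, -0.436, 0], "spin": 0}, {"hand": 60, "dp": [0.99, -0.436, 0], "spin": 0}]'

```text
time: 0.7
ee_pos: [0.4192, -0.3889, 0.2224]
eef_rot: [0.983, 0.185, 0.001, -0.001]
ft_force: [-0.5, -0.6, 0.2]
width: 0.0606
grip_force: 0.0
```

Call:
carry_out --deltas '[{"hand": 60, "dp": [0.99, -0.436, 0], "spin": -0.473}, {"hand": 60, "dp": [0.99, -0.436, 0], "spin": -0.473}, {"hand": 60, "dp": [0.99, -0.436, 0], "spin": -0.473}, {"hand": 60, "dp": [0.99, -0.436, 0], "spin": -0.473}, {"hand": 60, "dp": [0.99, -0.436, 0], "spin": -0.473}, {"hand": 60, "dp": [0.99, -0.436, 0], "spin": -0.473}, {"hand": 60, "dp": [0.99, -0.436, 0], "spin": -0.473}, {"hand": 60, "dp": [0.99, -0.436, 0], "spin": -0.473}, {"hand": 60, "dp": [0.99, -0.436, 0], "spin": -0.473}, {"hand": 60, "dp": [0.99, -0.436, 0], "spin": -0.473}, {"hand": 60, "dp": [0.99, -0.436, 0], "spin": -0.473}, {"hand": 60, "dp": [0.99, -0.436, 0], "spin": -0.473}]'

```text
time: 1.9
ee_pos: [0.6075, -0.2037, 0.2223]
eef_rot: [0.603, 0.798, -0.0, -0.0]
ft_force: [-0.2, 0.1, -0.9]
width: 0.0598
grip_force: 0.0
```

```bash
python3 - <<'E'
from h import *
import json
s=read_state();w=camera("wrist");cv2.imwrite("pics/w1.png",w[...,::-1])
json.dump({k:np.array(s[k]).tolist() for k in("eef_rot","ee_pos")},open("w1.json","w"))
print(s["time"],s["ee_pos"],np.degrees(Ro.from_quat(s["eef_rot"]).as_matrix()[:2,1]@[1,0]),Ro.from_quat(s["eef_rot"]).as_matrix(),s["joint_positions"])
E
```

```text
1.9 [ 0.60750896 -0.20369777  0.22225677] 55.13204824464552 [[-2.72217135e-01  9.62235765e-01 -4.04559390e-04]
 [ 9.62235787e-01  2.72217245e-01  2.48284158e-04]
 [ 3.49035940e-04 -3.21694321e-04 -9.99999887e-01]] [ 0.66155201  0.42226726 -0.55618955  1.39164442  0.22156729  1.3902954
  0.38089516]
```

View pics/w1.png

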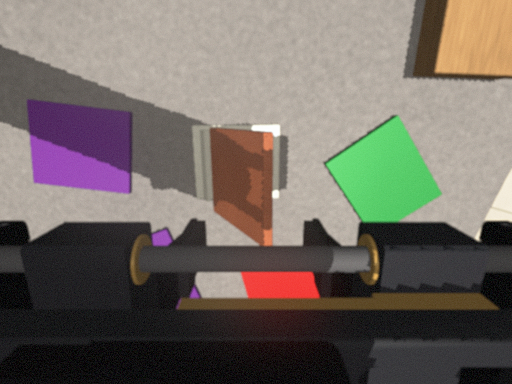

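The wrist view shows the tile's top edge as a bright vertical strip at columns 264–273, rows 133–245, between the fingers and square to the closing line.

```bash
python3 - <<'E'
from h import *
import json
np.set_printoptions(precision=4,suppress=True)
s=json.load(open("w1.json"));w=cv2.imread("pics/w1.png").astype(int)
R=Ro.from_quat(s["eef_rot"]).as_matrix()
pts=[]
for v in range(140,238,6):
    r=w[v,240:290,2];m=np.where(r>130)[0]+240
    pts.append((v,m.min() if len(m) else -1,m.max() if len(m) else -1))
print(pts)
P=np.array([p for p in pts if 0<p[2]-p[1]<16])
for j in(1,2):
    f=np.polyfit(P[:,0],P[:,j],1);e=[np.polyval(f,133),np.polyval(f,240)]
    A=onz("wrist",(e[0],133),.131,s);B=onz("wrist",(e[1],240),.131,s)
    print(A,B,R.T@(A-s["ee_pos"]),R.T@(B-s["ee_pos"]),np.linalg.norm(A-B))
E
```

```text
[(140, np.int64(240), np.int64(289)), (146, np.int64(243), np.int64(289)), (152, np.int64(251), np.int64(289)), (158, np.int64(265), np.int64(289)), (164, np.int64(272), np.int64(289)), (170, np.int64(249), np.int64(289)), (176, np.int64(250), np.int64(289)), (182, np.int64(251), np.int64(289)), (188, np.int64(251), np.int64(289)), (194, np.int64(249), np.int64(289)), (200, np.int64(248), np.int64(289)), (206, np.int64(258), np.int64(289)), (212, np.int64(240), np.int64(289)), (218, np.int64(240), np.int64(289)), (224, np.int64(240), np.int64(289)), (230, np.int64(240), np.int64(289)), (236, np.int64(240), np.int64(289))]Traceback (most recent call last):
  File "<stdin>", line 13, in <module>
IndexError: too many indices for array: array is 1-dimensional, but 2 were indexed
```

```bash
python3 - <<'E'
from h import *
import json
np.set_printoptions(precision=4,suppress=True)
s=json.load(open("w1.json"));w=cv2.imread("pics/w1.png").astype(int)
R=Ro.from_quat(s["eef_rot"]).as_matrix()
print((w[185,205:285,2]-w[185,205:285,0]).tolist())
P=[]
for v in range(150,216,4):
    m=np.where(w[v,200:290,2]-w[v,200:290,0]>40)[0]+200
    if len(m): b=np.where(w[v,m[0]:m[-1]+1,2]-w[v,m[0]:m[-1]+1,0]>95)[0]+m[0]; P.append((v,b.min() if len(b) else 0,m[-1]))
P=np.array(P);print(P.T)
for j in(1,2):
    f=np.polyfit(P[:,0],P[:,j],1);e=[np.polyval(f,133),np.polyval(f,242)]
    A=onz("wrist",(e[0],133),.131,s);B=onz("wrist",(e[1],242),.131,s)
    print(A,B,R.T@(A-s["ee_pos"]),R.T@(B-s["ee_pos"]),np.linalg.norm(A-B))
E
```

```text
[14, 16, 16, 16, 19, 19, 26, 35, 44, 57, 53, 55, 53, 52, 56, 53, 56, 59, 54, 54, 59, 53, 54, 57, 56, 56, 63, 58, 58, 58, 57, 59, 59, 56, 55, 59, 62, 56, 57, 56, 56, 60, 54, 58, 63, 69, 76, 79, 85, 85, 86, 86, 83, 87, 87, 85, 81, 77, 70, 71, 67, 64, 71, 70, 69, 72, 58, 34, 21, 19, 18, 19, 16, 16, 14, 10, 7, 14, 12, 14]
[[150 154 158 162 166 170 174 178 182 186 190 194 198 202 206 210 214]
 [266   0   0   0   0   0   0   0   0   0   0   0   0   0   0   0   0]
 [272 272 272 272 271 272 271 271 271 271 271 271 271 271 271 271 271]]
[ 0.4436 -0.1905  0.131 ] [ 0.3216 -0.3339  0.131 ] [ 0.0573 -0.1541  0.0913] [-0.0475 -0.3105  0.0913] 0.188191746732759
[ 0.6072 -0.1442  0.131 ] [ 0.6355 -0.245   0.131 ] [0.0573 0.0159 0.0913] [-0.0474  0.0157  0.0912] 0.10470177653029951
```

Call:
carry_out --deltas '[{"hand": 60, "dp": [0.02, 0.012, 0.15], "spin": 0}, {"hand": 60, "dp": [0.02, 0.012, 0.3], "spin": 0}, {"hand": 60, "dp": [0.02, 0.012, 0.4], "spin": 0}, {"hand": 60, "dp": [0.02, 0.012, 0.46], "spin": 0}, {"hand": 60, "dp": [0.02, 0.012, 0.505], "spin": 0}, {"hand": 60, "dp": [0.02, 0.012, 0.505], "spin": 0}, {"hand": 60, "dp": [0.02, 0.012, 0.505], "spin": 0}]'

```text
time: 2.65
ee_pos: [0.6098, -0.1981, 0.0974]
eef_rot: [0.602, 0.799, 0.0, 0.001]
ft_force: [0.3, 0.3, -0.1]
width: 0.06
grip_force: 0.0
```

Call:
carry_out --deltas '[{"hand": 5, "dp": [0, 0, 0], "spin": 0}, {"hand": 5, "dp": [0, 0, 0], "spin": 0}, {"hand": 5, "dp": [0, 0, 0], "spin": 0}, {"hand": 5, "dp": [0, 0, 0], "spin": 0}, {"hand": 5, "dp": [0, 0, 0], "spin": 0}, {"hand": 5, "dp": [0, 0, 0], "spin": 0}, {"hand": 5, "dp": [0, 0, 0], "spin": 0}, {"hand": 5, "dp": [0, 0, 0], "spin": 0}]' --force 5

```text
time: 3.45
ee_pos: [0.6089, -0.1983, 0.0964]
eef_rot: [0.602, 0.799, -0.0, -0.0]
ft_force: [-5.1, -0.5, 4.1]
width: 0.0332
grip_force: 5.4
```

Call:
carry_out --deltas '[{"hand": 5, "dp": [0, -0.02, -0.011], "spin": 0}, {"hand": 5, "dp": [0, -0.042, -0.021], "spin": 0}, {"hand": 5, "dp": [0, -0.064, -0.03], "spin": 0}, {"hand": 5, "dp": [0, -0.086, -0.038], "spin": 0}, {"hand": 5, "dp": [0, -0.108, -0.045], "spin": 0}, {"hand": 5, "dp": [0, -0.131, -0.05], "spin": 0}, {"hand": 5, "dp": [0, -0.131, -0.05], "spin": 0}]'

```text
time: 4.15
ee_pos: [0.5778, -0.2075, 0.1101]
eef_rot: [0.602, 0.799, 0.0, 0.001]
ft_force: [-0.3, -0.7, 6.2]
width: 0.018
grip_force: 5.4
```

Call:
carry_out --deltas '[{"hand": 5, "dp": [0, -0.023, -0.005], "spin": 0}, {"hand": 5, "dp": [0, -0.046, -0.008], "spin": 0}, {"hand": 5, "dp": [0, -0.07, -0.01], "spin": 0}, {"hand": 5, "dp": [0, -0.093, -0.01], "spin": 0}, {"hand": 5, "dp": [0, -0.093, -0.01], "spin": 0}]'

```text
time: 4.65
ee_pos: [0.5552, -0.2137, 0.1115]
eef_rot: [0.602, 0.799, 0.0, 0.0]
ft_force: [2.5, 1.2, 3.4]
width: 0.0109
grip_force: 5.0
```

Call:
carry_out --deltas '[{"hand": 5, "dp": [0, 0, 0], "spin": 0}, {"hand": 5, "dp": [0, 0, 0], "spin": 0}, {"hand": 5, "dp": [0, 0, 0], "spin": 0}]' --force 50

```text
time: 4.95
ee_pos: [0.5565, -0.2131, 0.1118]
eef_rot: [0.601, 0.799, 0.001, 0.001]
ft_force: [4.5, -0.0, 6.1]
width: 0.01
grip_force: 49.9
```

Call:
carry_out --deltas '[{"hand": 5, "dp": [0, 0, -0.1], "spin": 0}, {"hand": 5, "dp": [0, 0, -0.25], "spin": 0}, {"hand": 5, "dp": [0, 0, -0.43], "spin": 0}, {"hand": 5, "dp": [0, 0, -0.6], "spin": 0}, {"hand": 5, "dp": [0.1, 0.02, -0.6], "spin": 0}, {"hand": 5, "dp": [0.25, 0.05, -0.6], "spin": 0}, {"hand": 5, "dp": [0.42, 0.084, -0.6], "spin": 0}, {"hand": 5, "dp": [0.6, 0.12, -0.6], "spin": 0}, {"hand": 5, "dp": [0.818, 0.164, -0.6], "spin": 0}, {"hand": 5, "dp": [0.818, 0.164, -0.6], "spin": 0}]'

```text
time: 5.95
ee_pos: [0.5363, 0.0019, 0.2606]
eef_rot: [0.598, 0.802, 0.0, -0.002]
ft_force: [-0.5, 1.4, -2.4]
width: 0.0093
grip_force: 49.9
```

Call:
carry_out --deltas '[{"hand": 5, "dp": [0.18, 0.036, 0], "spin": 0}, {"hand": 5, "dp": [0.36, 0.072, 0], "spin": 0}, {"hand": 5, "dp": [0.54, 0.108, 0], "spin": 0}, {"hand": 5, "dp": [0.7, 0.14, 0], "spin": 0}, {"hand": 5, "dp": [0.78, 0.156, 0], "spin": 0}, {"hand": 5, "dp": [0.818, 0.164, 0], "spin": 0}, {"hand": 5, "dp": [0.818, 0.164, 0], "spin": 0}, {"hand": 5, "dp": [0.818, 0.164, 0], "spin": 0}]'

```text
time: 6.75
ee_pos: [0.5214, 0.2004, 0.2606]
eef_rot: [0.602, 0.798, -0.001, -0.0]
ft_force: [0.3, -0.4, -3.2]
width: 0.0099
grip_force: 49.9
```

```bash
python3 - <<'E'
from h import *
import json
s=read_state();w=camera("wrist");sd=camera("side");tp=camera("top")
cv2.imwrite("pics/w2.png",w[...,::-1]);cv2.imwrite("pics/side2.png",sd[...,::-1]);cv2.imwrite("pics/top2.png",tp[...,::-1])
json.dump({k:np.array(s[k]).tolist() for k in("eef_rot","ee_pos")},open("w2.json","w"))
print(s["time"],s["ee_pos"],s["ft_force"])
b=cv2.resize(sd[130:330,120:280],(480,600),interpolation=cv2.INTER_CUBIC)
cv2.imwrite("pics/c2.png",b[...,::-1])
E
```

```text
6.75 [0.52138678 0.20044874 0.26063432] [ 0.32904285 -0.39957312 -3.2254161 ]
```

View pics/w2.png

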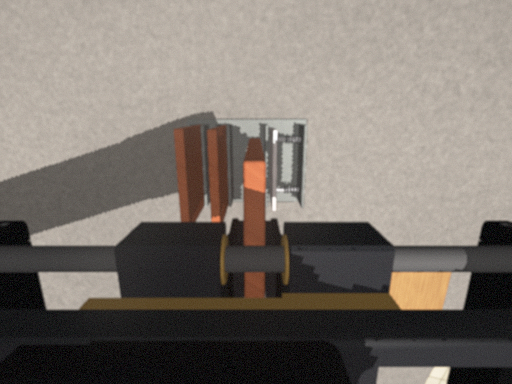

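View pics/c2.png

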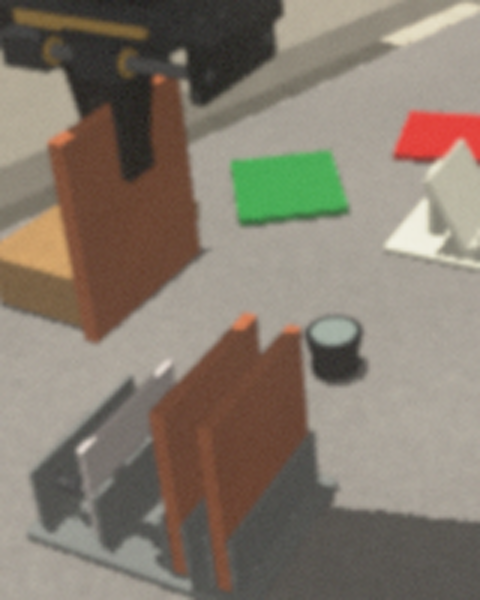

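The wrist view shows the held tile (strip at cols 245–265) next to the keeper, a bright line at col ~274, rows 130–210. The stored-tile tops are at cols 210–228 and 180–200. The side view shows the tile hanging upright, with bottom corners at about (152,243) and (186,213).

```bash
python3 - <<'E'
from h import *
import json
np.set_printoptions(precision=4,suppress=True)
s=json.load(open("w2.json"));w=cv2.imread("pics/w2.png").astype(int)
R=Ro.from_quat(s["eef_rot"]).as_matrix();p=np.array(s["ee_pos"])
print("tool y deg",np.degrees(np.arctan2(R[1,1],R[0,1])))
for nm,q,off in [("botL",(152,243.3),-.005),("botR",(186,213.3),-.005),("topR",(178.3,156),-.005),("topLfarEdge",(137.5,178.5),.005)]:
    o,d=ray("side",q);n=R[:,1];k=((p+off*n-o)@n)/(d@n);print(nm,R.T@(o+k*d-p),(o+k*d)[2])
# keeper: bright line columns
rows=range(135,206,5);K=[];
for v in rows:
    g=w[v,262:300].sum(1);K.append(262+np.argmax(g))
print(K)
f=np.polyfit(rows,K,1)
for v in(132,208):
    X=onz("wrist",(np.polyval(f,v),v),.085,s);print("keeper",v,X,R.T@(X-p))
# side/top of stored tiles: red mask columns
for v in range(135,206,10):
    rb=w[v,170:240,2]-w[v,170:240,0];m=np.where(rb>40)[0]+170
    print(v,np.split(m,np.where(np.diff(m)>2)[0]+1) and [(int(x[0]),int(x[-1])) for x in np.split(m,np.where(np.diff(m)>2)[0]+1)])
E
```

```text
tool y deg 15.947473979068972
botL [ 0.0523 -0.005   0.0854] 0.17521033684050163
botR [-0.055  -0.005   0.0861] 0.1746005821042817
topR [-0.054  -0.005  -0.0365] 0.2971912326915152
topLfarEdge [ 0.0467  0.005  -0.0362] 0.2967398679821188
[np.int64(274), np.int64(274), np.int64(286), np.int64(288), np.int64(288), np.int64(289), np.int64(287), np.int64(286), np.int64(286), np.int64(288), np.int64(262), np.int64(278), np.int64(286), np.int64(274), np.int64(274)]
keeper 132 [0.5409 0.2614 0.085 ] [0.0534 0.0357 0.1755]
keeper 208 [0.5613 0.1695 0.085 ] [-0.0405  0.0301  0.1756]
135 [(174, 184), (196, 196), (207, 222)]
145 [(175, 185), (196, 199), (208, 220), (224, 224)]
155 [(176, 200), (208, 218), (221, 225)]
165 [(177, 191), (194, 200), (209, 225)]
175 [(177, 194), (197, 201), (209, 226)]
185 [(178, 200), (209, 224)]
195 [(179, 193), (196, 202), (210, 226)]
205 [(180, 202), (211, 226)]
```

```bash
python3 - <<'E'
from h import *
import json
np.set_printoptions(precision=4,suppress=True)
s=json.load(open("w2.json"));w=cv2.imread("pics/w2.png").astype(float)
R=Ro.from_quat(s["eef_rot"]).as_matrix();p=np.array(s["ee_pos"])
rows=np.arange(134,208,3);K=[];B=[];C=[]
for v in rows:
    g=w[v,268:282].sum(1);g=np.clip(g-np.median(g)-30,0,None);K.append(268+(g*np.arange(14)).sum()/g.sum())
    rb=w[v,:,2]-w[v,:,0]
    for L,a,b in((B,201,216),(C,166,190)):
        e=np.argmax(rb[a:b]>38)+a; L.append(e-(rb[e]-38)/(rb[e]-rb[e-1]+1e-6))
print(np.round(K,1))
for nm,Q,z in(("keeper top mid",K,.085),("b far edge",B,.138),("c far edge",C,.138)):
    Q=np.array(Q);f=np.polyfit(rows,Q,1);r=Q-np.polyval(f,rows);ok=abs(r)<1.5;f=np.polyfit(rows[ok],Q[ok],1)
    X=[onz("wrist",(np.polyval(f,v),v),z,s) for v in(134,206)]
    d=X[0]-X[1];print(nm,ok.sum(),[R.T@(x-p) for x in X],"normal deg",np.degrees(np.arctan2(d[1],d[0]))-90)
# top picture fits from the first image
t=cv2.imread("pics/top.png").astype(float)
for nm,a,b,z,cols in(("b",216,238,.138,range(118,156,3)),("c",232,252,.138,range(121,158,3)),("keeper",194,214,.085,range(120,153,3))):
    V=[]
    for c in cols:
        col=t[a:b,c]; g=col.sum(1) if nm=="keeper" else col[:,2]-col[:,0]
        g=np.clip(g-(330 if nm=="keeper" else 60),0,None);V.append((c,a+(g*np.arange(b-a)).sum()/(g.sum()+1e-9)))
    V=np.array(V);f=np.polyfit(V[:,0],V[:,1],1);X=[onz("top",(c,np.polyval(f,c)),z) for c in(cols[0],cols[-1])]
    d=X[0]-X[1];print("top",nm,np.round(np.std(V[:,1]-np.polyval(f,V[:,0])),2),X,"normal",np.degrees(np.arctan2(d[1],d[0]))-90)
E
```

```text
[274.9 274.8 274.4 274.1 275.  274.6 274.7 275.1 274.4 274.6 274.9 274.5
 275.1 274.7 275.  276.  274.2 274.1 278.1 279.1 279.  273.8 273.9 273.9
 273.8]
keeper top mid 18 [array([0.0511, 0.0241, 0.1756]), array([-0.0379,  0.026 ,  0.1756])] normal deg 17.198564050002048Traceback (most recent call last):
  File "<stdin>", line 14, in <module>
    raise TypeError("expected non-empty vector for x")
TypeError: expected non-empty vector for x
```

```bash
python3 - <<'E'
from h import *
import json
np.set_printoptions(precision=4,suppress=True)
s=json.load(open("w2.json"));w=cv2.imread("pics/w2.png").astype(float)
R=Ro.from_quat(s["eef_rot"]).as_matrix();p=np.array(s["ee_pos"])
rows=np.arange(134,206,2)
for nm,a,b in(("b",201,220),("c",166,190)):
    Q=np.array([a+np.argmax(w[v,a:b,2]-w[v,a:b,0]>38) for v in rows]);f=np.polyfit(rows,Q,1)
    X=[onz("wrist",(np.polyval(f,v),v),.138,s) for v in(134,206)];d=X[0]-X[1]
    print(nm,[R.T@(x-p) for x in X],"normal",np.degrees(np.arctan2(d[1],d[0]))-90)
t=cv2.imread("pics/top.png").astype(float)
for nm,a,b,z,cols in(("b",216,238,.138,range(118,156,2)),("c",232,252,.138,range(121,158,2)),("keeper",194,214,.085,range(120,153,2))):
    V=[]
    for c in cols:
        col=t[a:b,c]; g=col.sum(1) if nm=="keeper" else col[:,2]-col[:,0]
        i=np.argmax(g);k=np.clip(g[max(i-2,0):i+3]-g.max()*.5,0,None);V.append((c,a+max(i-2,0)+(k*np.arange(len(k))).sum()/k.sum()))
    V=np.array(V);f=np.polyfit(V[:,0],V[:,1],1);X=[onz("top",(c,np.polyval(f,c)),z) for c in(cols[0],cols[-1])]
    d=X[0]-X[1];print("top",nm,np.round(np.std(V[:,1]-np.polyval(f,V[:,0])),2),[R.T@(x-p) for x in X],"normal",np.degrees(np.arctan2(d[1],d[0]))-90)
# end corners in wrist image
K=np.where(((w[:,268:280].sum(2)).max(1)>500))[0];print("keeper bright rows",K)
E
```

```text
b [array([ 0.0544, -0.0449,  0.1227]), array([-0.0206, -0.0584,  0.1227])] normal 5.767957392089357
c [array([ 0.0544, -0.0796,  0.1227]), array([-0.0206, -0.079 ,  0.1228])] normal 16.353091619865822
top b 0.15 [array([ 0.047 , -0.0416,  0.1227]), array([-0.0462, -0.0413,  0.1227])] normal 16.14244206668357
top c 3.74 [array([ 0.0458, -0.0662,  0.1227]), array([-0.0444, -0.0764,  0.1228])] normal 9.464464495168087
top keeper 0.14 [array([0.0448, 0.0257, 0.1756]), array([-0.0434,  0.0264,  0.1756])] normal 16.386707776901304
keeper bright rows [  0   1   2   3   4   5   6   7   8   9  10  11  12  13  14  15  16  17
  18  19  20  21  22  23  24  25  26  27  28  29  30  31  32  33  34  35
  36  37  38  39  40  41  42  43  44  45  46  47  48  49  50  51  52  53
  54  55  56  57  58  59  60  61  62  63  64  65  66  67  68  69  70  71
  72  73  74  75  76  77  78  79  80  81  82  83  84  85  86  87  88  89
  90  91  92  93  94  95  96  97  98  99 100 101 102 103 104 105 106 107
 108 109 110 111 112 113 114 115 116 117 120 121 122 123 124 125 126 127
 128 129 130 131 132 133 134 135 136 137 138 139 140 141 142 143 188 189
 190 191 192 193 194 195 196 197 198 199 200 201 202 203 204 205 206 207
 208 209 210 211 212 213 214 215 216 217 218 219 220 221 222 223]
```

Call:
carry_out --deltas '[{"hand": 5, "dp": [0.012, 0, 0.15], "spin": -0.0017}, {"hand": 5, "dp": [0.012, 0, 0.3], "spin": -0.0017}, {"hand": 5, "dp": [0.012, 0, 0.4], "spin": -0.0017}, {"hand": 5, "dp": [0.012, 0, 0.44], "spin": -0.0017}, {"hand": 5, "dp": [0.012, 0, 0.448], "spin": -0.0017}, {"hand": 5, "dp": [0.012, 0, 0.448], "spin": -0.0017}, {"hand": 5, "dp": [0.012, 0, 0.448], "spin": -0.0017}, {"hand": 5, "dp": [0.012, 0, 0.448], "spin": -0.0017}]'

```text
time: 7.7
ee_pos: [0.5209, 0.2054, 0.1505]
eef_rot: [0.599, 0.8, 0.001, 0.001]
ft_force: [0.0, 0.2, -3.1]
width: 0.0095
grip_force: 49.9
```

```bash
python3 - <<'E'
from h import *
np.set_printoptions(precision=4,suppress=True)
s=read_state();sd=camera("side");cv2.imwrite("pics/side3.png",sd[...,::-1])
cv2.imwrite("pics/c3.png",cv2.resize(sd[200:330,120:250],(600,600),interpolation=cv2.INTER_CUBIC)[...,::-1])
R=Ro.from_quat(s["eef_rot"]).as_matrix();p=np.array(s["ee_pos"]);print(s["time"],p,s["ft_force"],np.degrees(np.arctan2(R[1,1],R[0,1])))
for q in((186.7,271.7),(219.3,240)): print("c top corner",R.T@(onz("side",q,.138)-p))
E
```

```text
7.7 [0.5209 0.2054 0.1505] [ 0.0264  0.1533 -3.146 ] 16.336653717244385
c top corner [ 0.0526 -0.0751  0.0124]
c top corner [-0.0495 -0.0836  0.0124]
```

View pics/c3.png

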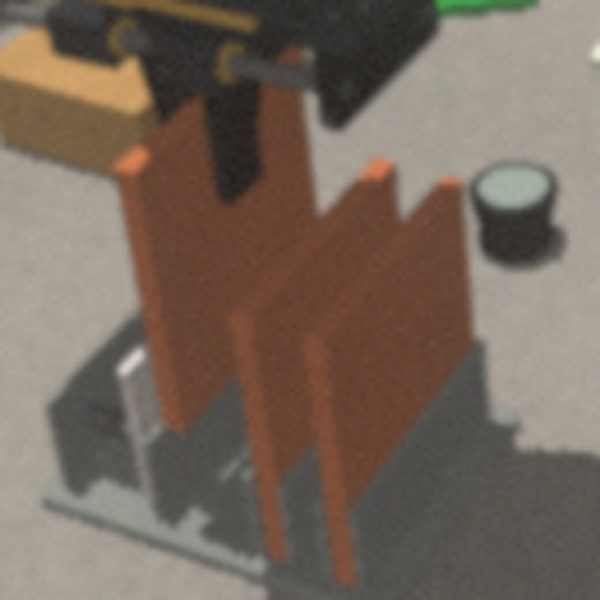

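The tile hangs just -x of the fence, bottom corner at about (178,432) in the crop, with the keeper free. Next I press it back.

Call:
carry_out --deltas '[{"hand": 5, "dp": [0.008, 0.02, 0], "spin": 0}, {"hand": 5, "dp": [0.008, 0.04, 0], "spin": 0}, {"hand": 5, "dp": [0.008, 0.052, 0], "spin": 0}, {"hand": 5, "dp": [0.008, 0.06, 0], "spin": 0}, {"hand": 5, "dp": [0.008, 0.06, 0], "spin": 0}, {"hand": 5, "dp": [0.008, 0.06, 0], "spin": 0}]'

```text
time: 8.35
ee_pos: [0.5341, 0.2113, 0.1492]
eef_rot: [0.599, 0.8, -0.0, -0.0]
ft_force: [0.6, 0.7, -3.6]
width: 0.0095
grip_force: 49.9
```

Call:
carry_out --deltas '[{"hand": 5, "dp": [0, 0.006, 0], "spin": 0}, {"hand": 5, "dp": [0, 0.012, 0], "spin": 0}, {"hand": 5, "dp": [0, 0.018, 0], "spin": 0}, {"hand": 5, "dp": [0, 0.024, 0], "spin": 0}, {"hand": 5, "dp": [0, 0.024, 0], "spin": 0}, {"hand": 5, "dp": [0, 0.024, 0], "spin": 0}]'

```text
time: 8.95
ee_pos: [0.5397, 0.2129, 0.1492]
eef_rot: [0.599, 0.8, -0.0, -0.0]
ft_force: [-3.2, -0.2, -0.6]
width: 0.01
grip_force: 50.0
```

Call:
carry_out --deltas '[{"hand": 5, "dp": [0, 0.008, 0], "spin": 0}, {"hand": 5, "dp": [0, 0.016, 0], "spin": 0}, {"hand": 5, "dp": [0, 0.022, 0], "spin": 0}, {"hand": 5, "dp": [0, 0.022, 0], "spin": 0}, {"hand": 5, "dp": [0, 0.022, 0], "spin": 0}]'

```text
time: 9.45
ee_pos: [0.545, 0.2145, 0.1492]
eef_rot: [0.599, 0.8, -0.0, -0.0]
ft_force: [-4.6, -1.1, -1.2]
width: 0.0096
grip_force: 50.0
```

Call:
carry_out --deltas '[{"hand": 5, "dp": [0, 0, 0.015], "spin": 0}, {"hand": 5, "dp": [0, 0, 0.03], "spin": 0}, {"hand": 5, "dp": [0, 0, 0.045], "spin": 0}, {"hand": 5, "dp": [0, 0, 0.055], "spin": 0}, {"hand": 5, "dp": [0, 0, 0.055], "spin": 0}]'

```text
time: 9.95
ee_pos: [0.5447, 0.2143, 0.135]
eef_rot: [0.599, 0.8, -0.001, -0.0]
ft_force: [-4.9, -1.4, -3.8]
width: 0.0097
grip_force: 50.0
```

```bash
python3 - <<'E'
from h import *
s=read_state();w=camera("side");print(s["time"],s["ee_pos"],s["ft_force"],s["torque"],s["eef_rot"])
cv2.imwrite("pics/c4.png",cv2.resize(w[200:330,120:250],(600,600),interpolation=cv2.INTER_CUBIC)[...,::-1])
E
```

```text
9.95 [0.54474076 0.21430107 0.13495231] [-4.93736354 -1.37690259 -3.83592794] [-0.37586004  1.19615513 -0.13694937] [ 5.99354128e-01  8.00483769e-01 -5.33357587e-04 -2.82025985e-04]
```

View pics/c4.png

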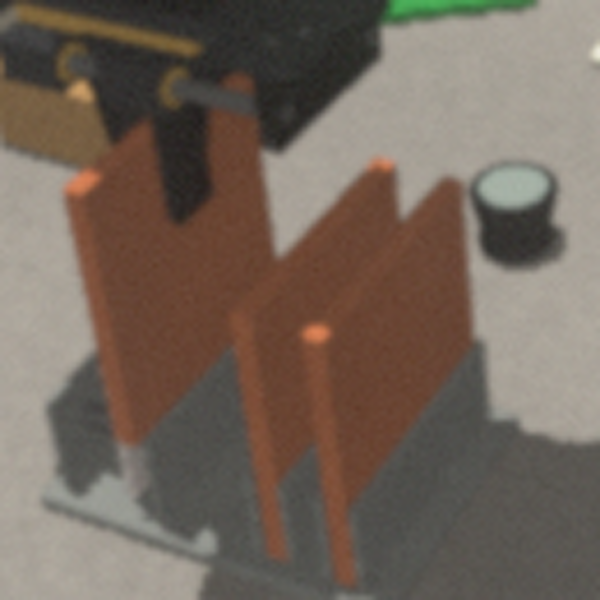

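The tile's lower edge is behind the fence top (crop 130,442 to 235,350), with no upward force. I keep lowering.

Call:
carry_out --deltas '[{"hand": 5, "dp": [0, 0, 0.02], "spin": 0}, {"hand": 5, "dp": [0, 0, 0.04], "spin": 0}, {"hand": 5, "dp": [0, 0, 0.06], "spin": 0}, {"hand": 5, "dp": [0, 0, 0.08], "spin": 0}, {"hand": 5, "dp": [0, 0, 0.1], "spin": 0}, {"hand": 5, "dp": [0, 0, 0.115], "spin": 0}, {"hand": 5, "dp": [0, 0, 0.12], "spin": 0}, {"hand": 5, "dp": [0, 0, 0.12], "spin": 0}]'

```text
time: 10.8
ee_pos: [0.5448, 0.2143, 0.105]
eef_rot: [0.599, 0.8, -0.0, -0.0]
ft_force: [-4.5, -1.5, -3.7]
width: 0.01
grip_force: 50.0
```

Call:
carry_out --deltas '[{"hand": 5, "dp": [0, 0, 0.003], "spin": 0}, {"hand": 5, "dp": [0, 0, 0.006], "spin": 0}, {"hand": 5, "dp": [0, 0, 0.009], "spin": 0}, {"hand": 5, "dp": [0, 0, 0.012], "spin": 0}, {"hand": 5, "dp": [0, 0, 0.012], "spin": 0}]'

```text
time: 11.3
ee_pos: [0.545, 0.2144, 0.1024]
eef_rot: [0.599, 0.8, -0.0, -0.0]
ft_force: [-4.7, -1.4, -1.0]
width: 0.0094
grip_force: 50.0
```

Call:
carry_out --deltas '[{"hand": 5, "dp": [0, 0, 0.003], "spin": 0}, {"hand": 5, "dp": [0, 0, 0.006], "spin": 0}, {"hand": 5, "dp": [0, 0, 0.009], "spin": 0}, {"hand": 5, "dp": [0, 0, 0.009], "spin": 0}]'

```text
time: 11.7
ee_pos: [0.5451, 0.2144, 0.1002]
eef_rot: [0.599, 0.8, -0.0, -0.0]
ft_force: [-4.7, -1.7, -1.0]
width: 0.0098
grip_force: 50.0
```

Small steps until the base is felt.

Call:
carry_out --deltas '[{"hand": 5, "dp": [0, 0, 0.003], "spin": 0}, {"hand": 5, "dp": [0, 0, 0.006], "spin": 0}, {"hand": 5, "dp": [0, 0, 0.006], "spin": 0}, {"hand": 5, "dp": [0, 0, 0.006], "spin": 0}]'

```text
time: 12.1
ee_pos: [0.545, 0.2144, 0.0986]
eef_rot: [0.599, 0.8, -0.0, -0.0]
ft_force: [-4.7, -1.9, -1.5]
width: 0.0093
grip_force: 50.0
```

Call:
carry_out --deltas '[{"hand": 5, "dp": [0, 0, 0.003], "spin": 0}, {"hand": 5, "dp": [0, 0, 0.006], "spin": 0}, {"hand": 5, "dp": [0, 0, 0.006], "spin": 0}, {"hand": 5, "dp": [0, 0, 0.006], "spin": 0}]'

```text
time: 12.5
ee_pos: [0.545, 0.2145, 0.0972]
eef_rot: [0.599, 0.8, -0.0, -0.0]
ft_force: [-4.8, -1.3, -0.6]
width: 0.0096
grip_force: 50.0
```

Call:
carry_out --deltas '[{"hand": 5, "dp": [0, 0, 0.003], "spin": 0}, {"hand": 5, "dp": [0, 0, 0.006], "spin": 0}, {"hand": 5, "dp": [0, 0, 0.006], "spin": 0}, {"hand": 5, "dp": [0, 0, 0.006], "spin": 0}]'

```text
time: 12.9
ee_pos: [0.5451, 0.2144, 0.0958]
eef_rot: [0.599, 0.8, -0.0, 0.0]
ft_force: [-4.6, -2.2, 0.8]
width: 0.0096
grip_force: 50.0
```

Call:
carry_out --deltas '[{"hand": 5, "dp": [0, 0, 0.003], "spin": 0}, {"hand": 5, "dp": [0, 0, 0.006], "spin": 0}, {"hand": 5, "dp": [0, 0, 0.006], "spin": 0}, {"hand": 5, "dp": [0, 0, 0.006], "spin": 0}]'

```text
time: 13.3
ee_pos: [0.5453, 0.2145, 0.0958]
eef_rot: [0.599, 0.8, -0.0, 0.0]
ft_force: [-9.2, -4.5, 14.5]
width: 0.01
grip_force: 50.1
```

Landed (z stalls at 0.0958, 14.5 N up, matching the expected height). I ease off, slide to the fence, then release.

Call:
carry_out --deltas '[{"hand": 5, "dp": [0, 0, -0.004], "spin": 0}, {"hand": 5, "dp": [0, -0.003, -0.004], "spin": 0}, {"hand": 5, "dp": [0, -0.006, -0.004], "spin": 0}, {"hand": 5, "dp": [0, -0.009, -0.004], "spin": 0}, {"hand": 5, "dp": [0, -0.009, -0.004], "spin": 0}, {"hand": 5, "dp": [0, -0.009, -0.004], "spin": 0}]'

```text
time: 13.9
ee_pos: [0.5436, 0.214, 0.0958]
eef_rot: [0.599, 0.8, 0.001, 0.0]
ft_force: [-1.7, -0.3, 5.2]
width: 0.0099
grip_force: 50.0
```

Call:
carry_out --deltas '[{"hand": 5, "dp": [0, -0.002, 0], "spin": 0}, {"hand": 5, "dp": [0, -0.004, 0], "spin": 0}, {"hand": 5, "dp": [0, -0.004, 0], "spin": 0}, {"hand": 5, "dp": [0, -0.004, 0], "spin": 0}]'

```text
time: 14.3
ee_pos: [0.5427, 0.2138, 0.0958]
eef_rot: [0.599, 0.8, 0.001, 0.0]
ft_force: [-0.6, -1.3, 5.7]
width: 0.0098
grip_force: 50.0
```

Call:
carry_out --deltas '[{"hand": 5, "dp": [0, 0, 0], "spin": 0}, {"hand": 5, "dp": [0, 0, 0], "spin": 0}, {"hand": 5, "dp": [0, 0, 0], "spin": 0}]' --force 4

```text
time: 14.6
ee_pos: [0.5425, 0.2137, 0.0956]
eef_rot: [0.599, 0.8, 0.0, 0.0]
ft_force: [0.0, -0.9, 5.9]
width: 0.01
grip_force: 4.0
```

Call:
carry_out --deltas '[{"hand": 14, "dp": [0, 0, 0], "spin": 0}, {"hand": 18, "dp": [0, 0, 0], "spin": 0}, {"hand": 22, "dp": [0, 0, 0], "spin": 0}, {"hand": 28, "dp": [0, 0, 0], "spin": 0}, {"hand": 28, "dp": [0, 0, 0], "spin": 0}, {"hand": 28, "dp": [0, 0, 0], "spin": 0}]'

```text
time: 15.2
ee_pos: [0.542, 0.2136, 0.0952]
eef_rot: [0.599, 0.8, -0.0, 0.0]
ft_force: [-0.3, 0.0, 0.4]
width: 0.0272
grip_force: 0.0
```

Call:
carry_out --deltas '[{"hand": 28, "dp": [0, 0, -0.04], "spin": 0}, {"hand": 28, "dp": [0, 0, -0.1], "spin": 0}, {"hand": 28, "dp": [0, 0, -0.2], "spin": 0}, {"hand": 28, "dp": [0, 0, -0.35], "spin": 0}, {"hand": 28, "dp": [0, 0, -0.5], "spin": 0}, {"hand": 28, "dp": [-0.15, 0, -0.6], "spin": 0}, {"hand": 28, "dp": [-0.35, 0, -0.6], "spin": 0}, {"hand": 28, "dp": [-0.55, 0, -0.6], "spin": 0}, {"hand": 28, "dp": [-0.75, 0, -0.6], "spin": 0}, {"hand": 28, "dp": [-0.9, 0, -0.6], "spin": 0}, {"hand": 28, "dp": [-0.9, 0, -0.6], "spin": 0}, {"hand": 28, "dp": [-0.9, 0, -0.6], "spin": 0}]'

```text
time: 16.4
ee_pos: [0.6056, -0.0028, 0.2464]
eef_rot: [0.6, 0.8, 0.0, 0.0]
ft_force: [-0.6, 1.8, 0.8]
width: 0.0281
grip_force: 0.0
```

```bash
python3 - <<'E'
from h import *
np.set_printoptions(precision=4,suppress=True)
s=read_state();a=camera("side");t=camera("top");print(s["time"],s["ee_pos"],s["ft_force"])
f=lambda im,x,y,w,h:cv2.resize(im[y:y+h,x:x+w],(400,400),interpolation=cv2.INTER_CUBIC)
cv2.imwrite("pics/c5.png",np.hstack([f(a,120,200,130,130),f(t,105,175,80,80)])[...,::-1])
E
```

```text
16.4 [ 0.6056 -0.0028  0.2464] [-0.6264  1.7922  0.7965]
```

View pics/c5.png

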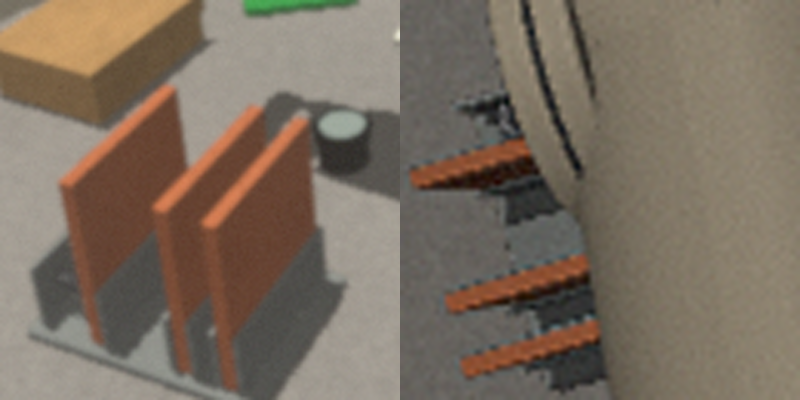

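All three tiles look upright and parallel in the side view. I clear the arm out of the top view to check alignment numerically.

Call:
carry_out --deltas '[{"hand": 28, "dp": [-0.2, -0.1, 0], "spin": 0}, {"hand": 28, "dp": [-0.4, -0.2, 0], "spin": 0}, {"hand": 28, "dp": [-0.6, -0.3, 0], "spin": 0}, {"hand": 28, "dp": [-0.8, -0.4, 0], "spin": 0}, {"hand": 28, "dp": [-0.9, -0.5, 0], "spin": 0}, {"hand": 28, "dp": [-0.9, -0.5, 0], "spin": 0}, {"hand": 28, "dp": [-0.9, -0.5, 0], "spin": 0}]'

```text
time: 17.2
ee_pos: [0.5483, -0.254, 0.2457]
eef_rot: [0.6, 0.8, -0.0, 0.0]
ft_force: [-0.2, 0.7, 0.1]
width: 0.028
grip_force: 0.0
```

```bash
python3 - <<'E'
from h import *
np.set_printoptions(precision=4,suppress=True)
s=read_state();print(s["time"],s["ee_pos"])
t=camera("top").astype(float);sd=camera("side");cv2.imwrite("pics/c6.png",np.hstack([cv2.resize(t[175:255,105:185].astype(np.uint8),(400,400),interpolation=cv2.INTER_CUBIC),cv2.resize(sd[200:330,120:250],(400,400),interpolation=cv2.INTER_CUBIC)])[...,::-1])
m=((t[...,0]-t[...,2]>75)&(t[...,0]>140)).astype(np.uint8);m[:,:100]=0;m[:,200:]=0;m[:180]=0;m[270:]=0
u=np.array([np.cos(np.radians(16.25)),np.sin(np.radians(16.25))]);v=np.array([-u[1],u[0]])
n,l,st,ce=cv2.connectedComponentsWithStats(m)
for i in range(1,n):
    if st[i,4]<40: continue
    r=cv2.minAreaRect(np.argwhere(l==i)[:,::-1].astype(np.float32))
    X=onz("top",ce[i],.138)[:2];b=cv2.boxPoints(r);W=np.array([onz("top",q,.138)[:2] for q in b])
    print(st[i],ce[i],"u,v",X@u,X@v,"v ext",(W@v).min(),(W@v).max(),"ang",r[2],r[1])
E
```

```text
17.2 [ 0.5483 -0.254   0.2457]
[107 197  42  15 100] [130.07 203.75] u,v 0.5798405184398842 0.044758200925832575 v ext -0.003001975261798703 0.104449731930287 ang 73.3007583618164 (2.969261884689331, 43.00640106201172)
[115 222  42  15  99] [134.6465 229.4848] u,v 0.5148020634721767 0.050662807667640725 v ext -0.004081838360974201 0.10209490738709583 ang 73.44293212890625 (3.0310473442077637, 42.71963119506836)
[118 240  23  10  59] [129.1695 244.8644] u,v 0.482113382141195 0.07376876483799745 v ext 0.04465218912785889 0.1032142905197713 ang 74.05460357666016 (3.0219318866729736, 23.62601661682129)
```

View pics/c6.png

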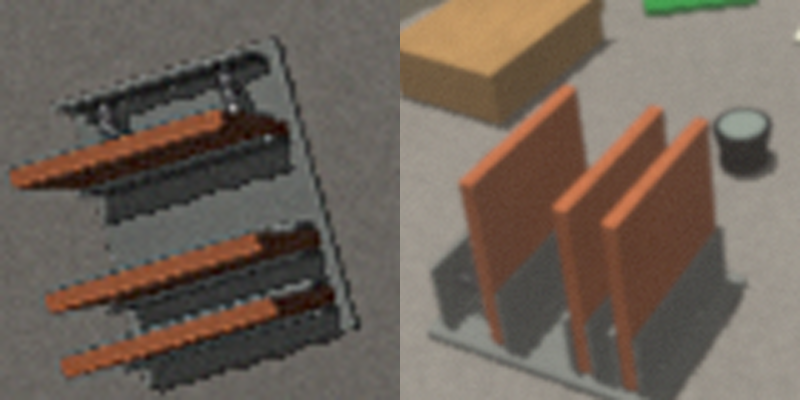

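The tile is 65.0 mm from tile_b, as specified. It is parallel within 0.2° and about 1.5 mm off along its width. The loupe and carton are where they were.

```bash
python3 -c "
from bench import *
print(close_job())"
```

```text
the job is handed in; nothing more can be done
None
```

The terracotta tile is standing upright on the rack's base in the sprung bay, 65.0 mm from the nearest stored tile and parallel to it within 0.2°, about 1.5 mm off along its width; the job was handed in at about 17 s.

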